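# Hold a ball tray level over a classroom motion sensor

### The arm

A 6-joint arm with a two-finger parallel gripper is mounted at the origin on a cart in front of the work surface, level with it; the furniture and walls round the work are solid. World frame = base frame: x ahead of the robot, y to its left, z up, the work surface at z = 0. Lengths are in m, angles in rad, forces in N, time in s.
With the tool pointing down it reaches from about 0.3 to 0.75 m from the base axis. Payload 8.5 kg.
Tool frame: the origin (TCP) lies at the very end of the fingers, on their centre line; the grasp point (between the pads) lies 19 mm behind it; y points along the fingers, z is the direction in which the jaws open and shut, and the axes are right-handed (so a half turn about y gives the same grasp; the last joint's range is limited). The gripper opens to 88 mm and grips with 3 to 60 N. Pads are 18 mm wide; open, the fingers measure 123 mm over their backs; the gripper's body (75 mm by 187 mm) begins 45 mm behind the grasp point.
Start: joints at [-1.338, 0.381, 1.297, -0, 1.464, -0.215], TCP at [0.238, -0.496, 0.201] pointing down, gripper open.
Joint ranges: [-3.11, 3.11], [-0.89, 2.33], [0.22, 2.48], [-1.42, 4.56], [0.17, 2.85], [-2.88, 2.88]. Speed limits (rad/s): [2.39, 2.39, 3.14, 3.14, 3.14, 3.14].

### API

Orientations are given as a rotation vector (axis times angle).
In Python, from bench import status, viewer, robot gives the robot as it stands. The module is installed in compiled form; this text tells all that it offers.
- The arm moves only by the tool apply_moves, never from a script. Its argument "steps" is a list of rows, each a list of 6 numbers: the shift along the tool's x, y, z scaled (see below), then the turn, a rotation vector about the tool's x, y, z scaled (see below). In form: [[x, y, z, rx, ry, rz], ...]. A call has 1 to 5 rows; each row shifts and turns the commanded pose from where the row before left it, along the tool's axes as they then stand; what a row does not reach is not made up. The controller multiplies each number of a shift by 20 mm and each number of a turn by pi/4 rad. A row lasts 1/12 s, in which the tool goes at most 41.7 mm and 7.16 degrees, less where a joint would pass 70% of its speed; a pose out of reach is approached as far as the arm can. A call with a number of a shift or a turn outside -1 to 1 is refused whole. A call with a gripper value outside its range is refused whole. "gripper" is the opening, from -1 (shut) to 1 (fully open), so that 0 is half open, set as the call begins (left out, the last holds). The fingers move at their own pace and stop on an object; "newtons" is the grip in N (left out, the last holds). Time passes only in rows, so rows that do not move let the fingers close. It gives the time, the measured TCP pose, the force and the opening at its end, in the units of the state.
- status.read_state(): the state, without advancing time (a new reading comes with each control period).
- viewer.grab_frame(name): name is "side" or "top"; returns a dict with "image" (400x640x3 uint8, blue, green, red), "intrinsics" (3x3 intrinsics, pixels), "origin" and "rotation" of the camera in the world. Camera axes: x right, y up, looking along -z (the intrinsics and any distortion apply to the point x, -y, -z); pixel columns grow to the right and rows downward; lengths in m; the calibration is good to about 2 mm. A picture is of the moment at which its call begins. There is no depth.
- robot.job_done(): hands the job in, once; it reports no verdict.
The state is a dict: "t": time; "joint_positions": joint angles; "dq": joint speeds; "joint_efforts": joint torques, N m; "position": TCP position; "orientation": TCP orientation; "ft_force": force on the tool from outside, world axes, zero at the start; "moment": the same for the moment, N m; "gripper_width": finger opening in m.
Only numpy, scipy, OpenCV 4.12 (cv2) and the standard library are available. Lean on these libraries where they do the work, as an engineer would, in place of code of your own. Each camera call takes 0.05 s, during which the arm holds its last target.

### The job

Pick up the wooden tray that has the steel ball in its ring pocket by its carrying bar, gripping it gently (squeeze the bar with less than 30 N), and carry it so that the ball never leaves the pocket. Hold the tray level and still, centred over the upward-looking motion sensor with its underside about 15 cm above the sensor's face, for a reading of two seconds, and finish while still holding it there. Leave the empty tray and the other things where they are and do not touch the sensor.

Things in the scene. Friction and masses are not known exactly. Their poses are not given: they have to be found in the camera images.
- tray_handle (a point): Centre of the loaded tray's wooden carrying bar, 74 mm above the tray's underside. The bar is straight, 140 mm long (x), 12 mm wide (y), 16 mm high, its lower face 30 mm above the ball's top; the tray balances at its middle. x along the bar, z up when level. Each finger may squeeze it with at most 30 N; 8 to 15 N carries it safely.
- tray_pocket (a point): Where the ball's centre is when it rests in the middle of its pocket: 22 mm above the tray's underside, straight under the bar's middle. The pocket is a grey ring on the base, 51 mm outside, 32 mm inside, rim 2.5 mm high; the loose ball can roll about 8 mm to any side and gets out when the tray tips by 15 to 30 degrees (less if quickly) or by a hard jerk.
- tray_base (a point): Centre of the underside of the loaded tray; z is up when the tray is level.
- ball_center (a point): Centre of the plain steel ball, 28 mm in diameter, 90 g, loose in the pocket of the loaded tray.
- tray: The loaded tray, plywood, 0.19 to 0.31 kg without the ball, standing on the table. Base 150 mm (x) x 100 mm (y) x 8 mm with 5 mm high strips on the long edges. The bar stands on two posts, 12 x 24 mm, at x = -64 and +64 mm; top 82 mm. Origin: centre of the underside; x along the bar, z up. Only the ball tells it from the empty tray.
- spare_tray: An empty tray of the same shape and size, bystander; origin at the centre of its underside, x along its bar. It must stay where it is (30 mm).
- sensor_face (a point): Centre of the face of the motion sensor, 35 mm above the table: a grey box 90 mm (x) x 70 mm (y) x 30 mm, fixed to the table, with a round 54 mm sounder that looks straight up. z is up.
- sensor: The motion sensor; origin at the centre of its underside on the table.
- apple: Pale apple, 61 mm wide, 71 mm high, bystander behind the work; origin at its underside.
- tape: Roll of brown tape, 96 mm wide, 48 mm high, bystander behind the work; origin at its underside.
- pin_cup: Clear tub of push pins, 55 mm wide, 30 mm high, bystander behind the work; origin at its underside.
There are look-alikes about, which are no part of the job. Of the things like the sensor, leave any that is blue or green; of the rest the larger one is meant.

How it is judged:
On the way, in this order (a step that is already met when the one before it is completed fails the run):
1. the loaded tray is lifted clear of the table by the gripper, ball in its pocket (height (world z) of tray_base above 0.04 m and contact force between tray and the fingers above 1 N and distance between ball_center and tray_pocket below 0.012 m), for 0.2 s.
2. the tray is held level and still over the sensor for two seconds (horizontal distance between tray_base and sensor_face below 0.03 m and z of tray_base in the frame of sensor_face between 0.115 and 0.185 m and angle between tray_base's own z axis and vertical below 0.09 rad and linear speed of tray below 0.03 m/s and angular speed of tray below 0.25 rad/s and distance between ball_center and tray_pocket below 0.012 m and contact force between tray and the fingers above 1 N and contact force between tray and sensor below 0.1 N and contact force between tray and spare_tray below 0.1 N), for 2 s.
At the end, for the whole second after the job is handed in: The gripper holds the loaded tray, resting on nothing else, centred over the sensor within 30 mm, underside 115 to 185 mm above its face, level within 5 degrees, still (under 30 mm/s), the ball within 12 mm of the pocket's middle; the empty tray is within 30 mm of its start (all of step 2 and distance of spare_tray from where it was at the start of the episode below 0.03 m); the arm keeps its last pose, push and grip.
It fails at once if the ball leaves its pocket (distance between ball_center and tray_pocket above 0.016 m).
It fails at once if the bar is squeezed too hard (30 N a finger, counted over both fingers) (contact force between tray and the fingers above 60 N).
It fails at once if the sensor is touched (contact force between sensor and anything else above 0.5 N).
It fails at once if the empty tray is moved (distance of spare_tray from where it was at the start of the episode above 0.03 m).
It fails at once if a bystander is moved (distance of any of apple, tape, pin_cup from where it was at the start of the episode above 0.03 m).
It also fails if it takes over 64 s, if anything falls off the work surface, if the arm or the gripper's body presses on something with over 40 N, if the wrist force passes 120 N, or if a joint passes its speed limit or range.

## Working session

There is one attempt and no reset: what is moved stays moved. The work goes in short steps, Python scripts to look and compute and a tool call to move; the robot and the scene stay as the last step left them, time stands still between calls to the robot, and variables do not carry over. Pictures are saved under pics/ and viewed, and the job is handed in when it is done.

Besides the shell and the picture viewer there is one more tool, called after ">>>" as name(argument=value, ...) on one line, values as JSON. apply_moves: Moves the arm, as the interface text tells. Its arguments: {"type":"object","properties":{"steps":{"type":"array","items":{"type":"array","items":{"type":"number"}}},"gripper":{"type":"number"},"newtons":{"type":"number"}},"required":["steps"]}

```bash
mkdir -p pics; python3 - <<'E'
from bench import status, viewer, robot
import cv2,numpy as np,pickle
s=status.read_state()
for k,v in s.items(): print(k,np.round(v,4))
d={}
for n in ("side","top"):
    f=viewer.grab_frame(n); d[n]=f
    cv2.imwrite(f"pics/{n}0.png",f["image"]); print(n,f["intrinsics"],f["origin"],f["rotation"],[k for k in f])
pickle.dump(d,open("f0.pkl","wb"))
E
```

```text
t 0.0
joint_positions [-1.3383  0.3812  1.2982 -0.      1.4636 -0.2153]
dq [ 0.0005 -0.0004  0.0006 -0.0003  0.0007 -0.0012]
joint_efforts [ 1.00000e-04 -4.37926e+01 -2.24553e+01  7.13000e-02  3.52000e-02
 -1.00000e-04]
position [ 0.238  -0.4955  0.2007]
orientation [-0.4493  1.9745 -1.9717]
ft_force [ 0.3649 -1.1683 -0.3383]
moment [ 0.0277  0.0426 -0.0317]
gripper_width 0.0883
side [[407.28527854   0.         322.92415197]
 [  0.         407.28527854 199.1070141 ]
 [  0.           0.           1.        ]] [ 0.654194   -0.91584764  0.8489771 ] [0.86029714 0.01287369 0.0271848 ] ['image', 'intrinsics', 'origin', 'rotation']
top [[436.27054728   0.         319.40398816]
 [  0.         436.27054728 202.5850827 ]
 [  0.           0.           1.        ]] [ 0.49650714 -0.01142376  1.29494402] [ 0.07491324 -0.07019301 -1.58358788] ['image', 'intrinsics', 'origin', 'rotation']
```

View pics/side0.png

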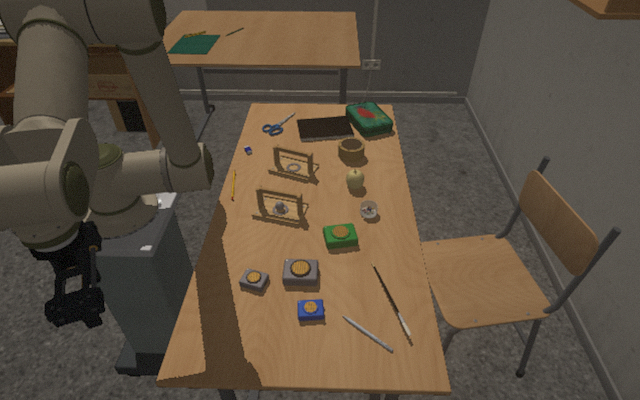

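View pics/top0.png

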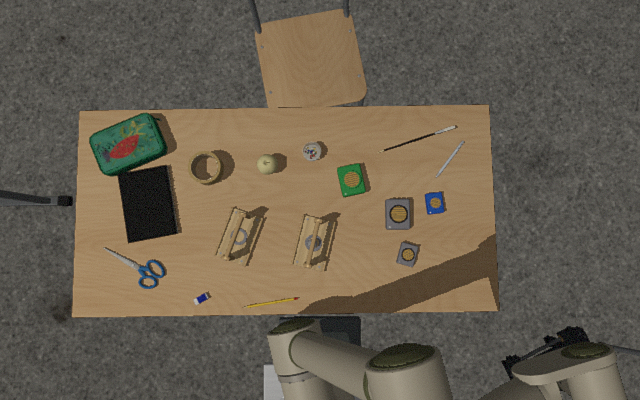

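Candidates. Trays: side (294,165), which looks empty, and side (281,207) / top (315,241), which seems to hold the ball. Sensors: large grey top (398,213), small grey top (407,254), plus blue and green ones to leave alone. I'll check these in an enlarged crop.

```bash
python3 - <<'E'
import cv2,numpy as np,pickle
d=pickle.load(open("f0.pkl","rb"))
s=d["side"]["image"][140:310,220:380]; t=d["top"]["image"][190:290,205:455]
cv2.imwrite("pics/c1.png",cv2.resize(s,None,fx=3.5,fy=3.5,interpolation=cv2.INTER_CUBIC))
cv2.imwrite("pics/c2.png",cv2.resize(t,None,fx=3.2,fy=3.2,interpolation=cv2.INTER_CUBIC))
E
```

```text
(no output)
```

View pics/c1.png

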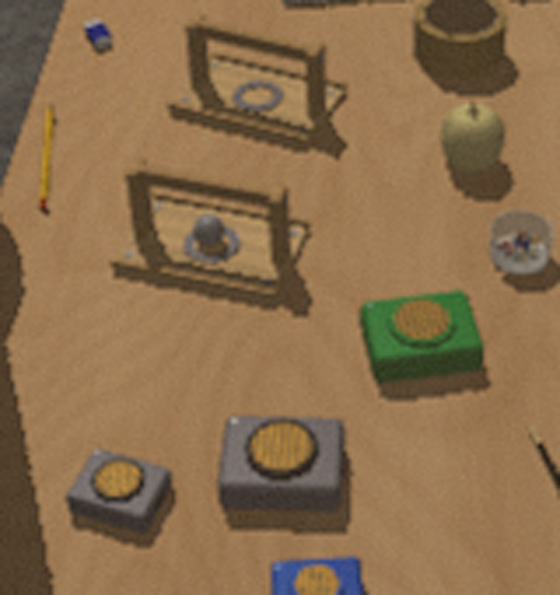

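View pics/c2.png

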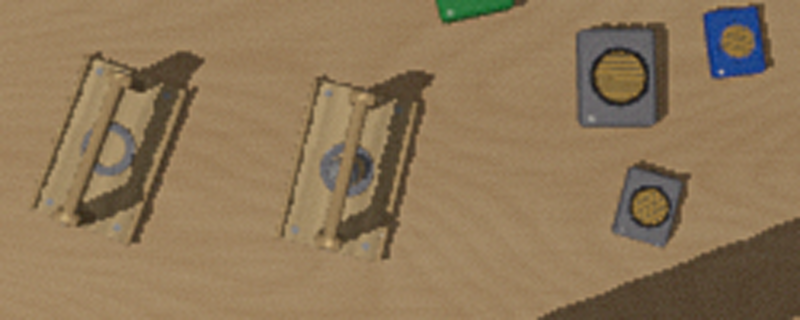

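The ball sits in the nearer tray (side ≈(280,206), top ≈(313,243)). The other tray's ring at side (294,167) is empty. The large grey sensor, at top (398,214) and side (300,268), is clearly bigger than the small grey one, so it is the one meant.

```bash
cat > h.py <<'E'
import numpy as np
from scipy.spatial.transform import Rotation as R
def ray(f,p):
    K=f["intrinsics"];x=(p[0]-K[0,2])/K[0,0];y=(p[1]-K[1,2])/K[1,1]
    d=R.from_rotvec(f["rotation"]).apply([x,-y,-1]);return np.array(f["origin"]),d/np.linalg.norm(d)
def onz(f,p,z):
    o,d=ray(f,p);return o+d*(z-o[2])/d[2]
def tri(f,p,g,q):
    o,d=ray(f,p);a,b=ray(g,q);A=np.c_[d,-b];s=np.linalg.lstsq(A,a-o,rcond=None)[0]
    P,Q=o+s[0]*d,a+s[1]*b;return (P+Q)/2,np.linalg.norm(P-Q)
def proj(f,X):
    c=R.from_rotvec(f["rotation"]).inv().apply(np.array(X)-f["origin"]);K=f["intrinsics"]
    return np.array([K[0,0]*c[0]/-c[2]+K[0,2],K[1,1]*-c[1]/-c[2]+K[1,2]])
E
python3 - <<'E'
import cv2,pickle
from h import *
np.set_printoptions(precision=4,suppress=True)
d=pickle.load(open("f0.pkl","rb"));S,T=d["side"],d["top"]
sp=lambda u,v:((u+.5)/3.5-.5+220,(v+.5)/3.5-.5+140)
tp=lambda u,v:((u+.5)/3.2-.5+205,(v+.5)/3.2-.5+190)
def blob(f,x0,y0,x1,y1,lo,hi):
    m=cv2.inRange(cv2.cvtColor(f["image"],cv2.COLOR_BGR2HSV),lo,hi);w=np.zeros_like(m);w[y0:y1,x0:x1]=m[y0:y1,x0:x1]
    n,_,st,c=cv2.connectedComponentsWithStats(w);i=1+np.argmax(st[1:,4]);return c[i],st[i]
# sounder: orange within large grey box
a,sa=blob(T,388,203,409,224,(10,90,60),(28,255,255));b,sb=blob(S,290,258,312,278,(10,90,60),(28,255,255))
print("sounder px",a,sa,b,sb,"tri",tri(T,a,S,b),onz(T,a,.035),onz(S,b,.035))
for n,t,s,z in [("barfar",(365,97),(287,192),.082),("barnear",(329,243),(130,175),.082)]:
    print(n,onz(T,tp(*t),z),onz(S,sp(*s),z),tri(T,tp(*t),S,sp(*s)))
print("ring",onz(T,tp(347,169),.0095),onz(S,sp(212,242),.0095),"ball side",onz(S,sp(209,231),.022))
# base corners top view
for c in [(319,80),(422,102),(386,256),(281,237)]: print("strip corner",onz(T,tp(*c),.013))
print("spare bar",onz(T,tp(118,78),.082),onz(T,tp(70,217),.082))
g,_=blob(T,385,195,413,231,(0,0,60),(180,60,200));print("box",g,_,onz(T,g,.03))
E
```

```text
sounder px [398.3465 213.5545] [391 206  16  16 202] [300.042  266.2353] [290 258  22  17 238] tri (array([ 0.5766, -0.2364,  0.0353]), np.float64(0.0027125339893993806)) [ 0.5779 -0.2363  0.035 ] [ 0.5752 -0.2364  0.035 ]
barfar [ 0.5602 -0.006   0.082 ] [ 0.5651 -0.0058  0.082 ] (array([ 0.5626, -0.0056,  0.0814]), np.float64(0.004896002813758314))
barnear [0.4348 0.0267 0.082 ] [0.4305 0.0127 0.082 ] (array([0.4308, 0.0264, 0.0711]), np.float64(0.0070549559728493635))
ring [0.4981 0.0118 0.0095] [0.4955 0.0101 0.0095] ball side [0.4937 0.0106 0.022 ]
strip corner [0.58   0.0364 0.013 ]
strip corner [ 0.5584 -0.058   0.013 ]
strip corner [ 0.4189 -0.0228  0.013 ]
strip corner [0.4373 0.0726 0.013 ]
spare bar [0.5797 0.2089 0.082 ] [0.4601 0.2501 0.082 ]
box [396.5601 214.0733] [385 199  25  31 491] [ 0.5768 -0.2319  0.03  ]
```

```bash
cat > go.py <<'E'
import sys
from h import *
from bench import status
np.set_printoptions(precision=3,suppress=True)
def rep(x,y,z,yawdeg):
    # want tool y=-Z, tool z along jaw dir perpendicular to bar (either sign)
    s=status.read_state();Rc=R.from_rotvec(s["orientation"]);M=Rc.as_matrix();p=np.array(s["position"])
    a=np.radians(yawdeg);j=np.array([-np.sin(a),np.cos(a),0])
    if j@M[:,2]<0:j=-j
    W=np.c_[np.cross([0,0,-1],j),[0,0,-1],j];rv=(Rc.inv()*R.from_matrix(W)).as_rotvec()
    print("t",s["t"],"p",p,"w",s["gripper_width"],"F",s["ft_force"],"J6",s["joint_positions"][5])
    print("axes x,y,z\n",M.T);print("shift units in current frame",M.T@(np.array([x,y,z])-p)/.02,"in target frame",W.T@(np.array([x,y,z])-p)/.02)
    print("turn units",rv/(np.pi/4),"deg",np.degrees(rv))
rep(*map(float,sys.argv[1:]))
E
python3 go.py 0.497 0.0105 0.2 -14.3
```

```text
t 0.1 p [ 0.238 -0.495  0.201] w 0.0883693856487127 F [ 0.06   0.19  -0.229] J6 -0.2153123448150024
axes x,y,z
 [[-0.901 -0.433 -0.   ]
 [-0.     0.001 -1.   ]
 [ 0.433 -0.901 -0.001]]
shift units in current frame [-22.624   0.064 -17.199] in target frame [ -6.297   0.036 -27.713]
turn units [0.002 0.888 0.   ] deg [ 0.074 39.956  0.009]
```

>>> apply_moves(steps=[[-0.94,0,-0.72,0,0,0],[-0.94,0,-0.72,0,0,0],[-0.94,0,-0.72,0,0,0],[-0.94,0,-0.72,0,0,0],[-0.94,0,-0.72,0,0,0]], gripper=1, newtons=12)

```text
t: 0.52
position: [0.2919, -0.3889, 0.2009]
orientation: [-0.449, 1.974, -1.972]
ft_force: [0.3, -0.6, -0.1]
gripper_width: 0.0884
```

>>> apply_moves(steps=[[-0.94,0,-0.72,0,0,0],[-0.94,0,-0.72,0,0,0],[-0.94,0,-0.72,0,0,0],[-0.94,0,-0.72,0,0,0],[-0.94,0,-0.72,0,0,0]])

```text
t: 0.93
position: [0.3455, -0.2833, 0.201]
orientation: [-0.449, 1.974, -1.973]
ft_force: [0.2, -0.0, 0.0]
gripper_width: 0.0882
```

>>> apply_moves(steps=[[-0.94,0,-0.72,0,0,0],[-0.94,0,-0.72,0,0,0],[-0.94,0,-0.72,0,0,0],[-0.94,0,-0.72,0,0,0],[-0.94,0,-0.72,0,0,0]])

```text
t: 1.35
position: [0.3991, -0.1777, 0.2011]
orientation: [-0.45, 1.974, -1.973]
ft_force: [0.6, 0.5, 0.0]
gripper_width: 0.088
```

>>> apply_moves(steps=[[-0.94,0,-0.72,0,0,0],[-0.94,0,-0.72,0,0,0],[-0.94,0,-0.72,0,0,0],[-0.94,0,-0.72,0,0,0],[-0.94,0,-0.72,0,0,0]])

```text
t: 1.77
position: [0.4525, -0.0721, 0.201]
orientation: [-0.45, 1.974, -1.973]
ft_force: [0.4, -1.3, -0.7]
gripper_width: 0.0882
```

>>> apply_moves(steps=[[0,0,0,0,0.148,0],[0,0,0,0,0.148,0],[0,0,0,0,0.148,0],[0,0,0,0,0.148,0],[0,0,0,0,0.148,0]])

```text
t: 2.18
position: [0.4522, -0.0732, 0.201]
orientation: [-0.149, -2.149, 2.149]
ft_force: [-0.6, 0.2, 0.6]
gripper_width: 0.0879
```

>>> apply_moves(steps=[[0,0,0,0,0.148,0],[0,0,0,0,0,0],[0,0,0,0,0,0],[0,0,0,0,0,0]])

```text
t: 2.52
position: [0.4523, -0.0733, 0.2011]
orientation: [-0.258, -2.09, 2.09]
ft_force: [-0.5, 0.1, -0.7]
gripper_width: 0.0883
```

```bash
python3 go.py 0.497 0.0105 0.2 -14.3
```

```text
t 2.5167 p [ 0.452 -0.073  0.201] w 0.088271526329163 F [-0.487  0.11  -0.654] J6 1.3970119136889425
axes x,y,z
 [[-0.97   0.244  0.   ]
 [-0.     0.    -1.   ]
 [-0.244 -0.97  -0.   ]]
shift units in current frame [-1.147  0.057 -4.609] in target frame [-1.132  0.057 -4.612]
turn units [0.    0.004 0.   ] deg [0.004 0.191 0.018]
```

>>> apply_moves(steps=[[-0.23,0,-0.92,0,0,0],[-0.23,0,-0.92,0,0,0],[-0.23,0,-0.92,0,0,0],[-0.23,0,-0.92,0,0,0],[-0.23,0,-0.92,0,0,0]])

```text
t: 2.93
position: [0.4977, 0.0109, 0.2012]
orientation: [-0.259, -2.09, 2.09]
ft_force: [0.2, -0.6, -0.2]
gripper_width: 0.0883
```

>>> apply_moves(steps=[[0,0.8,0,0,0,0],[0,0.8,0,0,0,0],[0,0.8,0,0,0,0],[0,0.8,0,0,0,0],[0,0,0,0,0,0]])

```text
t: 3.35
position: [0.4959, 0.0105, 0.1347]
orientation: [-0.254, -2.088, 2.087]
ft_force: [-1.3, 0.7, -1.2]
gripper_width: 0.0881
```

```bash
python3 go.py 0.497 0.0105 0.055 -14.3; python3 - <<'E'
from bench import viewer
import cv2
from h import *
for n,(a,b,c,e) in {"side":(220,120,360,250),"top":(240,190,380,290)}.items():
    f=viewer.grab_frame(n);im=f["image"][b:e,a:c]
    cv2.imwrite(f"pics/{n}1.png",cv2.resize(im,None,fx=4,fy=4,interpolation=cv2.INTER_CUBIC))
E
```

```text
t 3.35 p [0.496 0.01  0.135] w 0.08812425392144344 F [-1.294  0.656 -1.202] J6 1.6000035790784988
axes x,y,z
 [[-0.97   0.245  0.005]
 [-0.005  0.001 -1.   ]
 [-0.245 -0.97   0.   ]]
shift units in current frame [-0.073  3.985 -0.016] in target frame [-0.052  3.985 -0.016]
turn units [-0.     0.003  0.007] deg [-0.009  0.131  0.305]
```

View pics/side1.png

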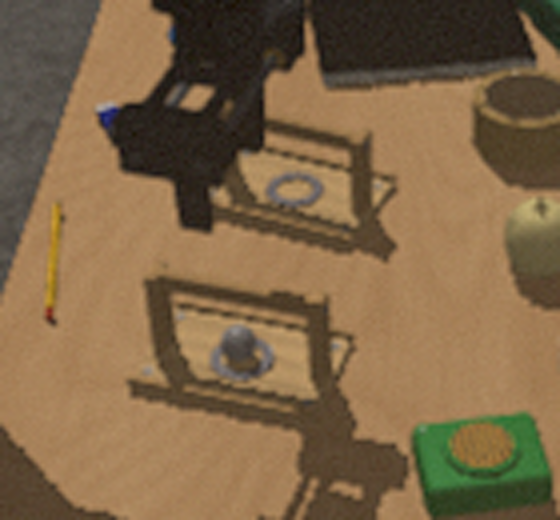

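View pics/top1.png

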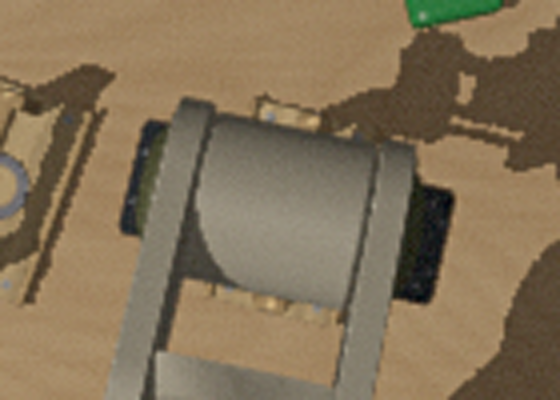

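```bash
python3 - <<'E'
import pickle
from h import *
d=pickle.load(open("f0.pkl","rb"));S=d["side"]
p=np.array([.496,.0105,.135]);j=np.array([-.245,-.97,0])*.0445
for n,q in [("tcp",p),("nearfinger",p+j),("farfinger",p-j),("near outer",p+j*61/44),("barmid",[.497,.0105,.082]),("barend+",[.497+.068,.0105-.0173,.082]),("barend-",[.497-.068,.0105+.0173,.082])]:
    u=proj(S,q);print(n,u,"crop",(u-[220,120])*4)
E
```

```text
tcp [277.41072815 176.29561305] crop [229.6429126 225.1824522]
nearfinger [271.76480049 185.63726507] crop [207.05920196 262.54906026]
farfinger [282.75207047 167.45792255] crop [251.00828188 189.83169019]
near outer [269.49623309 189.39079655] crop [197.98493236 277.56318621]
barmid [279.05869165 190.5283424 ] crop [236.23476658 282.11336958]
barend+ [301.5911762  194.71546635] crop [326.36470481 298.86186541]
barend- [257.06640788 186.44160185] crop [148.26563153 265.76640741]
```

```bash
python3 - <<'E'
from bench import viewer,status
import cv2
from h import *
f=viewer.grab_frame("side");im=f["image"][130:220,235:315]
print(status.read_state()["position"],f["origin"],f["rotation"])
im=cv2.convertScaleAbs(im,alpha=1.8)
cv2.imwrite("pics/side2.png",cv2.resize(im,None,fx=6.5,fy=6.5,interpolation=cv2.INTER_NEAREST))
E
```

```text
[0.49778295 0.01000843 0.13800954] [ 0.654194   -0.91584764  0.8489771 ] [0.86029714 0.01287369 0.0271848 ]
```

View pics/side2.png

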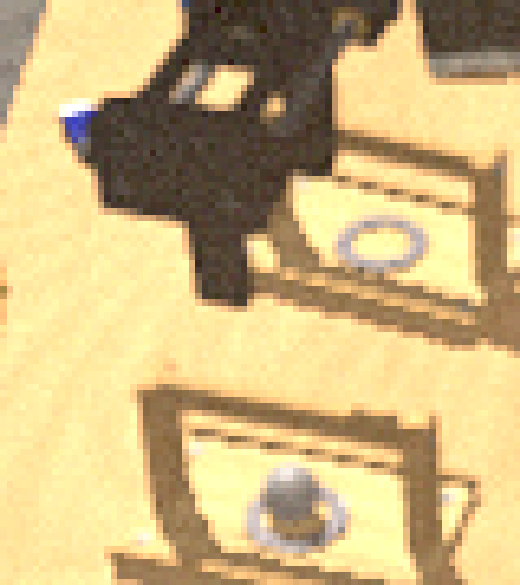

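```bash
python3 - <<'E'
import pickle
from h import *
d=pickle.load(open("f0.pkl","rb"));S=d["side"];T=d["top"]
for off in (-.061,-.044,0,.044,.061):
  for z in (.138,.15,.16,.17,.2): 
    q=np.array([.4978,.0105,z])+np.array([.245,.97,0])*off
    print(off,z,proj(S,q),proj(T,q))
E
```

```text
-0.061 0.138 [270.14520453 188.40890784] [335.19271452 247.91736609]
-0.061 0.15 [269.77380734 185.01630288] [335.34165251 247.96984532]
-0.061 0.16 [269.46031012 182.15259728] [335.46817624 248.01442675]
-0.061 0.17 [269.1431082  179.25505025] [335.5969521  248.05980172]
-0.061 0.2 [268.16860561 170.35325349] [335.99741023 248.20090565]
-0.044 0.138 [272.38442292 184.70293441] [328.91594609 246.41733875]
-0.044 0.15 [272.03262417 181.3219073 ] [328.99898965 246.45406421]
-0.044 0.16 [271.7357119  178.46837683] [329.06953515 246.4852625 ]
-0.044 0.17 [271.43532989 175.58149986] [329.1413359 246.5170159]
-0.044 0.2 [270.51274643 166.71484038] [329.36461377 246.61575906]
0 0.138 [277.95943439 175.47612363] [312.69155902 242.54002123]
0 0.15 [277.6549304  172.12637493] [312.60450285 242.53607994]
0 0.16 [277.39802427 169.3002346 ] [312.53054999 242.53273187]
0 0.17 [277.13819985 166.44199115] [312.45528255 242.52932429]
0 0.2 [276.340711   157.66907717] [312.22123261 242.51872815]
0.044 0.138 [283.23648098 166.74245363] [296.49792608 238.67005335]
0.044 0.15 [282.97477346 163.42553456] [296.24141796 238.62560014]
0.044 0.16 [282.75404744 160.62802103] [296.02352232 238.58783853]
0.044 0.17 [282.53088231 157.79959379] [295.80175715 238.54940632]
0.044 0.2 [281.8463411  149.12361924] [295.1121855  238.42990261]
0.061 0.138 [285.20057588 163.4918178 ] [290.24951313 237.17680242]
0.061 0.15 [284.95430785 160.18791786] [289.92770784 237.11673821]
0.061 0.16 [284.74662926 157.40172896] [289.65434622 237.0657159 ]
0.061 0.17 [284.5366796  154.58507164] [289.3761319  237.01378784]
0.061 0.2 [283.89282544 145.94720791] [288.51104523 236.85232142]
```

The near finger's tip appears at side (270,177), higher than the TCP implies (row ≈185). Open linkage fingers may be shorter, so I'll descend in steps and look again before closing.

>>> apply_moves(steps=[[0,0.5,0,0,0,0],[0,0.7,0,0,0,0],[0,0.7,0,0,0,0],[0,0.6,0,0,0,0],[0,0.5,0,0,0,0]])

```text
t: 3.92
position: [0.4979, 0.01, 0.0776]
orientation: [-0.263, -2.09, 2.09]
ft_force: [-0.0, 0.6, 0.9]
gripper_width: 0.0881
```

>>> apply_moves(steps=[[0,0,0,0,0,0],[0,0,0,0,0,0],[0,0,0,0,0,0]])

```text
t: 4.17
position: [0.4981, 0.01, 0.0784]
orientation: [-0.264, -2.089, 2.09]
ft_force: [-0.2, 0.2, 0.3]
gripper_width: 0.088
```

```bash
cat > look.py <<'E'
import sys
from bench import viewer,status
import cv2
n,o,a,b,c,e=sys.argv[1],sys.argv[2],*map(int,sys.argv[3:7])
f=viewer.grab_frame(n);im=cv2.convertScaleAbs(f["image"][b:e,a:c],alpha=1.7)
k=min(760/(c-a),580/(e-b));cv2.imwrite(f"pics/{o}.png",cv2.resize(im,None,fx=k,fy=k,interpolation=cv2.INTER_NEAREST));print("scale",k)
E
python3 go.py 0.497 0.0105 0.055 -14.3; python3 look.py side s3 230 140 320 225
```

```text
t 4.1667 p [0.498 0.01  0.078] w 0.08803220693673412 F [-0.246  0.171  0.3  ] J6 1.6020119308419842
axes x,y,z
 [[-0.969  0.247 -0.002]
 [ 0.002 -0.    -1.   ]
 [-0.247 -0.969 -0.   ]]
shift units in current frame [ 0.061  1.17  -0.012] in target frame [ 0.059  1.17  -0.012]
turn units [ 0.     0.    -0.003] deg [ 0.004  0.016 -0.116]
scale 6.823529411764706
```

View pics/s3.png

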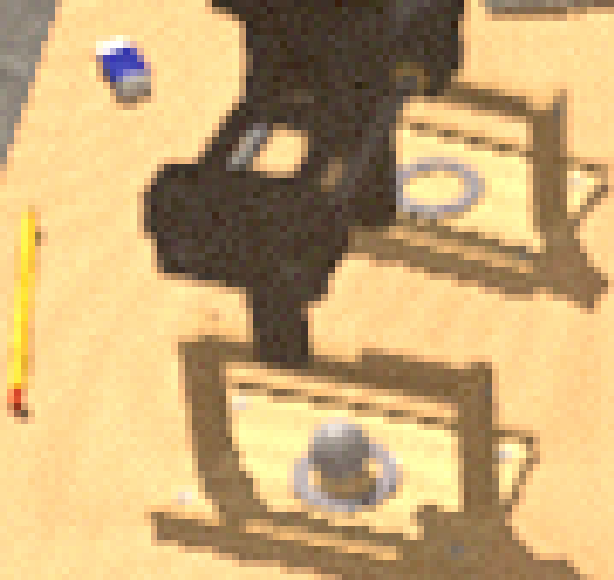

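```bash
python3 - <<'E'
import pickle,cv2
from h import *
d=pickle.load(open("f0.pkl","rb"));S=d["side"];T=d["top"]
im=cv2.convertScaleAbs(S["image"],alpha=2.5)[180:360,0:180]
k=3.2;im=cv2.resize(im,None,fx=k,fy=k,interpolation=cv2.INTER_NEAREST)
p=np.array([.238,-.4955,.2007]);j=np.array([.433,-.901,0])
for o,c in ((0,(0,0,255)),(.044,(0,255,0)),(-.044,(255,0,0)),(.0615,(0,255,255)),(-.0615,(255,255,0))):
  for h in (0,.019,.064):
    u=proj(S,p+j*o+[0,0,h]);print(o,h,u);cv2.circle(im,tuple(int(v) for v in (u-[0,180])*k),3,c,-1)
cv2.imwrite("pics/g.png",im)
E
```

```text
0 0 [103.95971335 312.85224797]
0 0.019 [100.28060337 306.81471885]
0 0.064 [ 91.05384948 291.67334075]
0.044 0 [104.81325396 332.48278768]
0.044 0.019 [100.99071423 326.52905423]
0.044 0.064 [ 91.38031643 311.56053831]
-0.044 0 [103.17275856 294.75311247]
-0.044 0.019 [ 99.62678219 288.66311654]
-0.044 0.064 [ 90.75428844 273.42515519]
0.0615 0 [105.1731479  340.75997108]
0.0615 0.019 [101.29043384 334.84997029]
0.0615 0.064 [ 91.51845988 319.97574239]
-0.0615 0 [102.87656866 287.94105529]
-0.0615 0.019 [ 99.38092198 281.83746311]
-0.0615 0.064 [ 90.64189652 266.578642  ]
```

View pics/g.png

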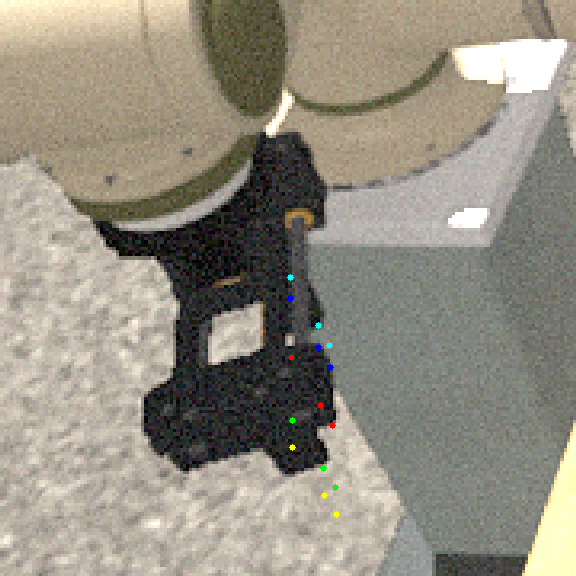

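The near fingertip again sits about 25–30 mm above the stated TCP, as it did in the start view, so the open fingers do look shorter. I'll half-close above the bar, still clear on both sides, to see whether the tips extend.

>>> apply_moves(steps=[[0,0,0,0,0,0],[0,0,0,0,0,0],[0,0,0,0,0,0],[0,0,0,0,0,0],[0,0,0,0,0,0]], gripper=-0.1)

```text
t: 4.63
position: [0.4974, 0.0101, 0.0773]
orientation: [-0.262, -2.089, 2.089]
ft_force: [-1.1, -0.0, -0.2]
gripper_width: 0.057
```

>>> apply_moves(steps=[[0,0,0,0,0,0],[0,0,0,0,0,0],[0,0,0,0,0,0],[0,0,0,0,0,0],[0,0,0,0,0,0]])

```text
t: 5.05
position: [0.4974, 0.0101, 0.0772]
orientation: [-0.262, -2.089, 2.089]
ft_force: [-0.1, -0.2, 0.8]
gripper_width: 0.0395
```

```bash
python3 go.py 0.497 0.0105 0.055 -14.3; python3 look.py side s4 230 140 320 225
```

```text
t 5.05 p [0.497 0.01  0.077] w 0.039477153481400594 F [-0.086 -0.225  0.77 ] J6 1.6023142983966543
axes x,y,z
 [[-0.969  0.247  0.   ]
 [-0.    -0.    -1.   ]
 [-0.247 -0.969  0.   ]]
shift units in current frame [ 0.024  1.112 -0.015] in target frame [ 0.024  1.112 -0.015]
turn units [-0. -0.  0.] deg [-0.001 -0.005  0.   ]
scale 6.823529411764706
```

View pics/s4.png

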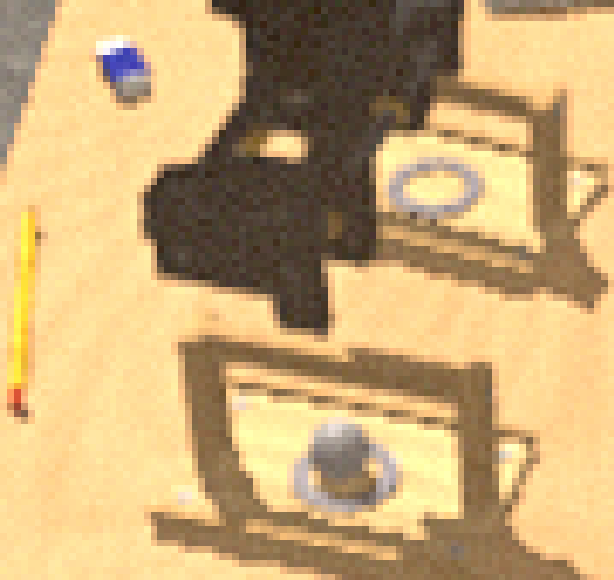

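```bash
python3 - <<'E'
import pickle,cv2
d=pickle.load(open("f0.pkl","rb"));S=d["side"]["image"]
cv2.imwrite("pics/g2.png",cv2.resize(cv2.convertScaleAbs(S[285:350,60:135],alpha=3),None,fx=8,fy=8,interpolation=cv2.INTER_NEAREST))
T=d["top"]["image"]
cv2.imwrite("pics/g3.png",cv2.resize(cv2.convertScaleAbs(T[310:400,480:640],alpha=3),None,fx=4.5,fy=4.5,interpolation=cv2.INTER_NEAREST))
E
```

```text
(no output)
```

View pics/g2.png

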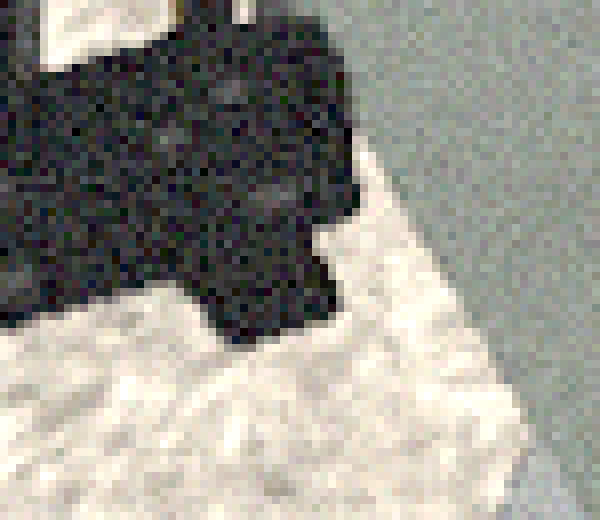

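View pics/g3.png

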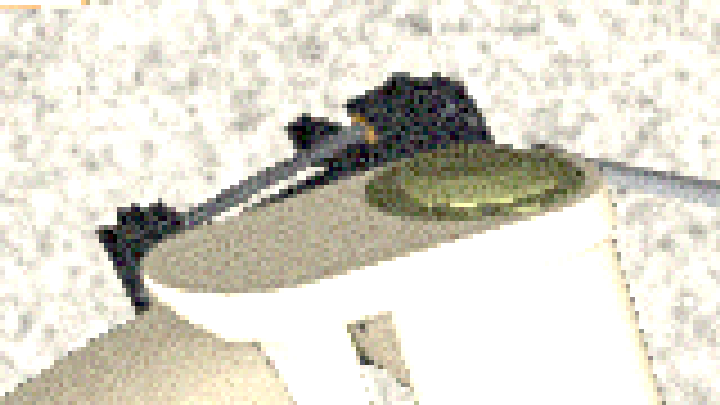

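>>> apply_moves(steps=[[0,0.3,0,0,0,0],[0,0.3,0,0,0,0],[0,0.3,0,0,0,0],[0,0.2,0,0,0,0],[0,0,0,0,0,0]])

```text
t: 5.52
position: [0.4968, 0.0102, 0.0541]
orientation: [-0.26, -2.088, 2.087]
ft_force: [0.3, 0.7, -0.1]
gripper_width: 0.0392
```

```bash
python3 go.py 0.497 0.0105 0.055 -14.3; python3 look.py side s5 230 140 320 225;python3 look.py top t5 270 200 360 285
```

```text
t 5.5167 p [0.497 0.01  0.054] w 0.039173786518972624 F [ 0.336  0.652 -0.058] J6 1.6022931279400137
axes x,y,z
 [[-0.969  0.247  0.002]
 [-0.002  0.    -1.   ]
 [-0.247 -0.969  0.   ]]
shift units in current frame [-0.006 -0.045 -0.016] in target frame [-0.006 -0.045 -0.016]
turn units [-0.    -0.     0.003] deg [-0.005 -0.003  0.121]
scale 6.823529411764706
scale 6.823529411764706
```

View pics/s5.png

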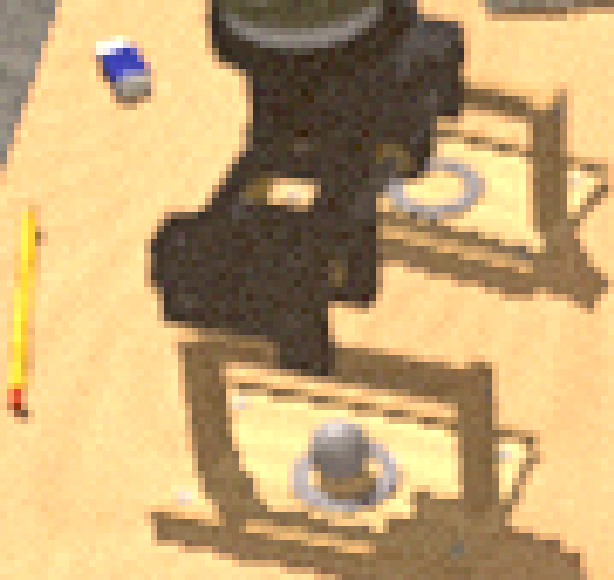

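View pics/t5.png

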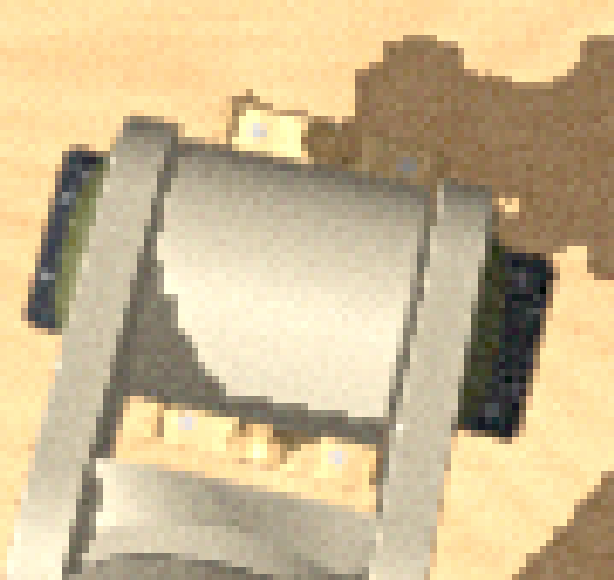

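In the side view the fingertips (mean of near and far ≈(278,190)) sit at z≈0.085, while the TCP reads 0.054. The top view confirms x and y. I'll widen the jaws and go lower, to TCP 0.036, which is safe either way: the fingers would straddle the ball and the body stays above the bar. Then I'll look again.

>>> apply_moves(steps=[[0,0,0,0,0,0],[0,0,0,0,0,0],[0,0,0,0,0,0],[0,0,0,0,0,0],[0,0,0,0,0,0]], gripper=0.5)

```text
t: 6.03
position: [0.4974, 0.0101, 0.0554]
orientation: [-0.262, -2.089, 2.089]
ft_force: [-0.2, 0.3, 0.2]
gripper_width: 0.0658
```

>>> apply_moves(steps=[[0,0.2,0,0,0,0],[0,0.3,0,0,0,0],[0,0.3,0,0,0,0],[0,0.1,0,0,0,0],[0,0,0,0,0,0]])

```text
t: 6.45
position: [0.4969, 0.0102, 0.0364]
orientation: [-0.26, -2.088, 2.088]
ft_force: [-1.2, 0.3, -0.4]
gripper_width: 0.0657
```

```bash
python3 go.py 0.497 0.0105 0.035 -14.3; python3 look.py side s6 230 140 320 225
```

```text
t 6.45 p [0.497 0.01  0.036] w 0.06573583480488122 F [-1.192  0.323 -0.398] J6 1.602303276887724
axes x,y,z
 [[-0.969  0.247  0.002]
 [-0.002  0.    -1.   ]
 [-0.247 -0.969  0.   ]]
shift units in current frame [-0.     0.069 -0.015] in target frame [ 0.     0.069 -0.015]
turn units [-0.    -0.     0.002] deg [-0.002 -0.004  0.098]
scale 6.823529411764706
```

View pics/s6.png

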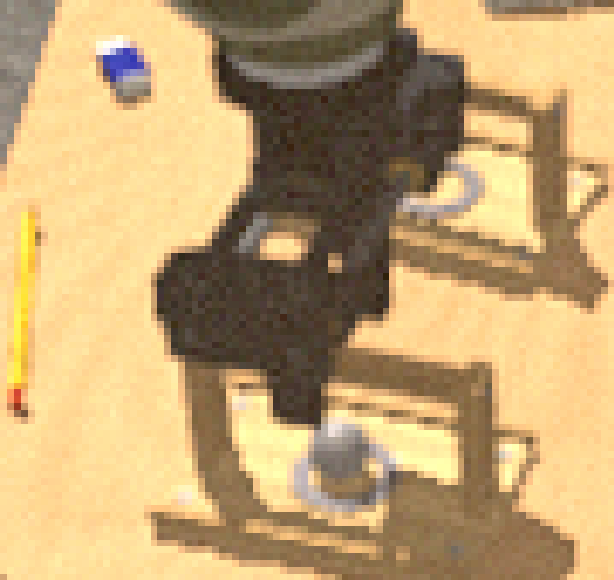

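>>> apply_moves(steps=[[0,-0.25,0,0,0,0],[0,0,0,0,0,0],[0,0,0,0,0,0],[0,0,0,0,0,0],[0,0,0,0,0,0]], gripper=-0.5, newtons=8)

```text
t: 6.92
position: [0.4974, 0.0101, 0.0424]
orientation: [-0.262, -2.089, 2.089]
ft_force: [-0.1, -0.2, -0.0]
gripper_width: 0.0346
```

>>> apply_moves(steps=[[0,0,0,0,0,0],[0,0,0,0,0,0],[0,0,0,0,0,0],[0,0,0,0,0,0],[0,0,0,0,0,0]])

```text
t: 7.33
position: [0.4974, 0.0101, 0.0422]
orientation: [-0.262, -2.089, 2.089]
ft_force: [0.4, -0.1, 0.4]
gripper_width: 0.0218
```

```bash
python3 go.py 0.497 0.0105 0.041 -14.3; python3 look.py side s7 230 140 320 225
```

```text
t 7.3333 p [0.497 0.01  0.042] w 0.02183340623186283 F [ 0.356 -0.149  0.379] J6 1.6023417965396907
axes x,y,z
 [[-0.969  0.247  0.   ]
 [-0.     0.    -1.   ]
 [-0.247 -0.969  0.   ]]
shift units in current frame [ 0.022  0.061 -0.014] in target frame [ 0.022  0.061 -0.014]
turn units [-0. -0.  0.] deg [-0.001 -0.004  0.004]
scale 6.823529411764706
```

View pics/s7.png

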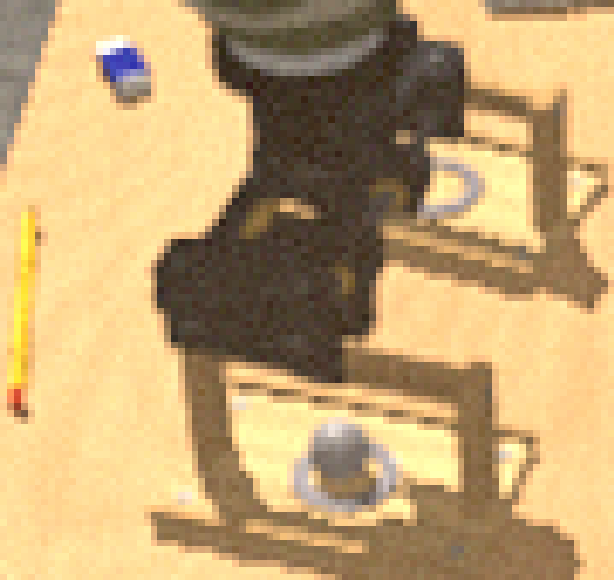

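>>> apply_moves(steps=[[0,0,0,0,0,0],[0,0,0,0,0,0],[0,0,0,0,0,0],[0,0,0,0,0,0],[0,0,0,0,0,0]], gripper=-0.85, newtons=4)

```text
t: 7.8
position: [0.4974, 0.0103, 0.0423]
orientation: [-0.262, -2.089, 2.088]
ft_force: [0.4, 2.6, 1.5]
gripper_width: 0.012
```

>>> apply_moves(steps=[[0,0,0,0,0,0],[0,0,0,0,0,0],[0,0,0,0,0,0],[0,0,0,0,0,0],[0,0,0,0,0,0]])

```text
t: 8.22
position: [0.4974, 0.0102, 0.0423]
orientation: [-0.262, -2.089, 2.089]
ft_force: [1.2, 3.5, 1.7]
gripper_width: 0.0122
```

```bash
python3 go.py 0.497 0.0105 0.041 -14.3; python3 look.py side s8 230 140 320 225
```

```text
t 8.2167 p [0.497 0.01  0.042] w 0.012163165180307509 F [1.245 3.465 1.723] J6 1.6022937625728126
axes x,y,z
 [[-0.969  0.247 -0.   ]
 [ 0.     0.    -1.   ]
 [-0.247 -0.969 -0.   ]]
shift units in current frame [ 0.025  0.067 -0.008] in target frame [ 0.025  0.067 -0.008]
turn units [ 0. -0. -0.] deg [ 0.012 -0.002 -0.012]
scale 6.823529411764706
```

View pics/s8.png

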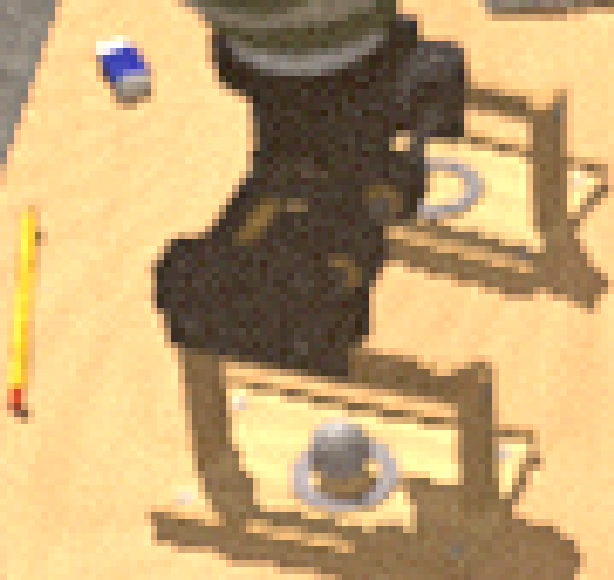

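The jaws stopped at 12.2 mm, which is the bar's width. The fingers cover the bar face at side ≈(277,194) and the ball is undisturbed at (280,206). I'll set 12 N and lift gently.

>>> apply_moves(steps=[[0,0,0,0,0,0],[0,0,0,0,0,0],[0,0,0,0,0,0],[0,0,0,0,0,0],[0,0,0,0,0,0]], gripper=-1, newtons=12)

```text
t: 8.68
position: [0.4974, 0.0102, 0.0423]
orientation: [-0.262, -2.089, 2.089]
ft_force: [1.2, 4.4, 4.0]
gripper_width: 0.011
```

>>> apply_moves(steps=[[0,-0.05,0,0,0,0],[0,-0.1,0,0,0,0],[0,-0.15,0,0,0,0],[0,-0.1,0,0,0,0],[0,-0.05,0,0,0,0]])

```text
t: 9.1
position: [0.4974, 0.0099, 0.0515]
orientation: [-0.262, -2.088, 2.089]
ft_force: [-0.4, 0.6, -3.6]
gripper_width: 0.0115
```

```bash
python3 go.py 0.497 0.0105 0.041 -14.3; python3 look.py side s9 230 140 320 225
```

```text
t 9.1 p [0.497 0.01  0.051] w 0.011469402745476835 F [-0.366  0.62  -3.64 ] J6 1.6023200793611556
axes x,y,z
 [[-0.969  0.247 -0.   ]
 [-0.    -0.    -1.   ]
 [-0.247 -0.969  0.   ]]
shift units in current frame [ 0.024  0.523 -0.024] in target frame [ 0.024  0.523 -0.024]
turn units [-0. -0. -0.] deg [-0.016 -0.006 -0.001]
scale 6.823529411764706
```

View pics/s9.png

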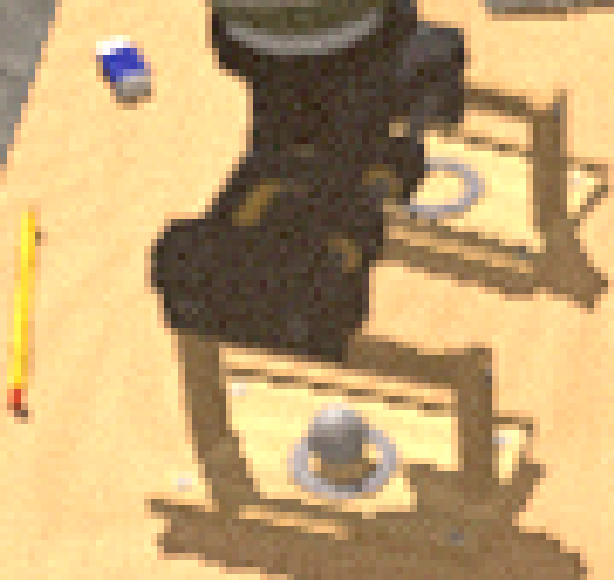

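The wrist reads −3.6 N, the full weight of tray and ball. The tray hangs level and the ball is centred in its ring at side (280,205). I'll keep lifting.

>>> apply_moves(steps=[[0,-0.1,0,0,0,0],[0,-0.2,0,0,0,0],[0,-0.3,0,0,0,0],[0,-0.4,0,0,0,0],[0,-0.4,0,0,0,0]])

```text
t: 9.57
position: [0.4974, 0.0101, 0.0802]
orientation: [-0.262, -2.089, 2.089]
ft_force: [-1.1, 0.5, -2.9]
gripper_width: 0.0119
```

>>> apply_moves(steps=[[0,-0.4,0,0,0,0],[0,-0.4,0,0,0,0],[0,-0.4,0,0,0,0],[0,-0.4,0,0,0,0],[0,-0.4,0,0,0,0]])

```text
t: 9.98
position: [0.4974, 0.0101, 0.1201]
orientation: [-0.262, -2.089, 2.089]
ft_force: [0.3, 0.3, -3.5]
gripper_width: 0.0117
```

>>> apply_moves(steps=[[0,-0.4,0,0,0,0],[0,-0.4,0,0,0,0],[0,-0.4,0,0,0,0],[0,-0.4,0,0,0,0],[0,-0.4,0,0,0,0]])

```text
t: 10.4
position: [0.4973, 0.0101, 0.16]
orientation: [-0.262, -2.089, 2.089]
ft_force: [-0.9, -0.2, -3.4]
gripper_width: 0.0114
```

>>> apply_moves(steps=[[0,-0.4,0,0,0,0],[0,-0.4,0,0,0,0],[0,-0.4,0,0,0,0],[0,-0.4,0,0,0,0],[0,-0.4,0,0,0,0]])

```text
t: 10.82
position: [0.4973, 0.0101, 0.2]
orientation: [-0.262, -2.089, 2.088]
ft_force: [0.1, 0.5, -3.1]
gripper_width: 0.0115
```

>>> apply_moves(steps=[[0,-0.4,0,0,0,0],[0,-0.4,0,0,0,0],[0,-0.3,0,0,0,0],[0,-0.2,0,0,0,0],[0,-0.1,0,0,0,0]])

```text
t: 11.23
position: [0.4975, 0.0101, 0.2278]
orientation: [-0.263, -2.089, 2.089]
ft_force: [0.5, -1.0, -2.2]
gripper_width: 0.0111
```

```bash
python3 go.py 0.5766 -0.2364 0.227 -14.3; python3 look.py side s10 210 80 350 185
```

```text
t 11.2333 p [0.497 0.01  0.228] w 0.011131170730379607 F [ 0.505 -1.02  -2.217] J6 1.6023337008682377
axes x,y,z
 [[-0.969  0.247 -0.001]
 [ 0.001 -0.    -1.   ]
 [-0.247 -0.969 -0.   ]]
shift units in current frame [-6.878  0.046 10.965] in target frame [-6.877  0.042 10.966]
turn units [ 0.    -0.    -0.001] deg [ 0.003 -0.004 -0.037]
scale 5.428571428571429
```

View pics/s10.png

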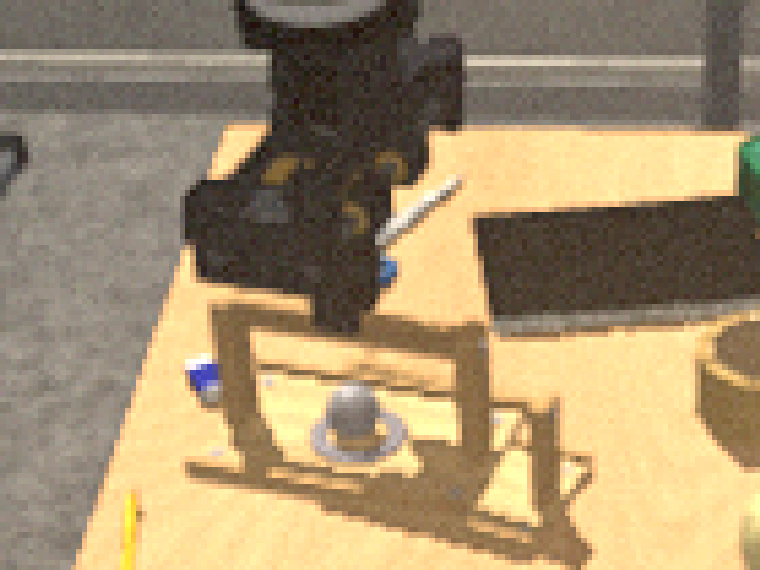

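```bash
python3 - <<'E'
import pickle
from h import *
S=pickle.load(open("f0.pkl","rb"))["side"]
for z in (.185,.19,.195,.2): print(z,proj(S,[.497,.0105,z]))
E
```

```text
0.185 [276.45753011 162.0884416 ]
0.19 [276.3234258  160.62220689]
0.195 [276.18854886 159.14752462]
0.2 [276.05289259 157.66432157]
```

Tray height, level and ball all check out. Next I'll carry it smoothly to the sensor with the grip at 14 N.

>>> apply_moves(steps=[[0,0,0,0,0,0],[-0.05,0,0.085,0,0,0],[-0.105,0,0.17,0,0,0],[-0.16,0,0.255,0,0,0],[-0.24,0,0.38,0,0,0]], newtons=14)

```text
t: 11.7
position: [0.5038, -0.0103, 0.2271]
orientation: [-0.261, -2.089, 2.089]
ft_force: [0.6, -0.1, -3.6]
gripper_width: 0.0116
```

>>> apply_moves(steps=[[-0.24,0,0.38,0,0,0],[-0.24,0,0.38,0,0,0],[-0.24,0,0.38,0,0,0],[-0.24,0,0.38,0,0,0],[-0.24,0,0.38,0,0,0]])

```text
t: 12.12
position: [0.5179, -0.0537, 0.2272]
orientation: [-0.262, -2.088, 2.088]
ft_force: [0.5, -1.4, -4.2]
gripper_width: 0.0115
```

>>> apply_moves(steps=[[-0.24,0,0.38,0,0,0],[-0.24,0,0.38,0,0,0],[-0.24,0,0.38,0,0,0],[-0.24,0,0.38,0,0,0],[-0.24,0,0.38,0,0,0]])

```text
t: 12.53
position: [0.5317, -0.0962, 0.2272]
orientation: [-0.262, -2.089, 2.089]
ft_force: [-0.0, -1.0, -2.7]
gripper_width: 0.0115
```

>>> apply_moves(steps=[[-0.24,0,0.38,0,0,0],[-0.24,0,0.38,0,0,0],[-0.24,0,0.38,0,0,0],[-0.24,0,0.38,0,0,0],[-0.24,0,0.38,0,0,0]])

```text
t: 12.95
position: [0.5456, -0.139, 0.2273]
orientation: [-0.262, -2.089, 2.089]
ft_force: [1.1, -0.4, -3.9]
gripper_width: 0.0114
```

>>> apply_moves(steps=[[-0.24,0,0.38,0,0,0],[-0.24,0,0.38,0,0,0],[-0.24,0,0.38,0,0,0],[-0.24,0,0.38,0,0,0],[-0.24,0,0.38,0,0,0]])

```text
t: 13.37
position: [0.5595, -0.1817, 0.2272]
orientation: [-0.262, -2.089, 2.089]
ft_force: [0.0, 0.1, -3.8]
gripper_width: 0.0116
```

>>> apply_moves(steps=[[-0.24,0,0.38,0,0,0],[-0.24,0,0.38,0,0,0],[-0.24,0,0.38,0,0,0],[-0.24,0,0.38,0,0,0],[-0.24,0,0.38,0,0,0]])

```text
t: 13.78
position: [0.5733, -0.2245, 0.2272]
orientation: [-0.262, -2.089, 2.089]
ft_force: [0.4, 0.4, -3.8]
gripper_width: 0.0115
```

>>> apply_moves(steps=[[-0.16,0,0.255,0,0,0],[-0.105,0,0.17,0,0,0],[-0.05,0,0.085,0,0,0],[0,0,0,0,0,0],[0,0,0,0,0,0]])

```text
t: 14.2
position: [0.5766, -0.2348, 0.2273]
orientation: [-0.262, -2.089, 2.088]
ft_force: [0.8, -0.2, -3.7]
gripper_width: 0.0113
```

```bash
python3 go.py 0.5766 -0.2364 0.227 -14.3; python3 look.py side s11 230 130 370 300; python3 look.py top t11 340 150 460 280
```

```text
t 14.2 p [ 0.577 -0.235  0.227] w 0.01132659164568192 F [ 0.836 -0.216 -3.705] J6 1.2436050113181631
axes x,y,z
 [[-0.969  0.247  0.   ]
 [-0.     0.    -1.   ]
 [-0.247 -0.969 -0.   ]]
shift units in current frame [-0.018  0.013  0.076] in target frame [-0.018  0.013  0.076]
turn units [0. 0. 0.] deg [0.01  0.006 0.006]
scale 3.411764705882353
scale 4.461538461538462
```

View pics/s11.png

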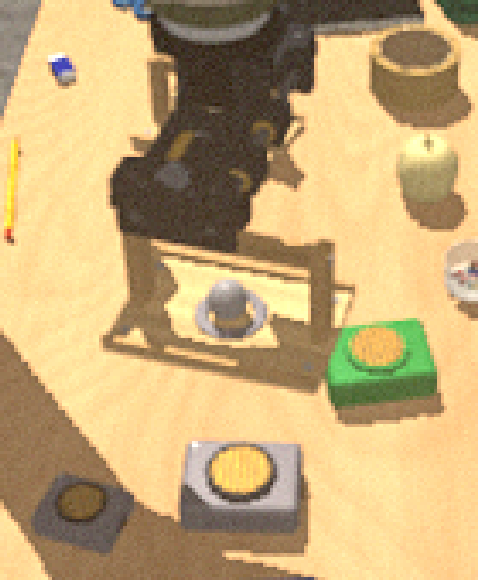

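View pics/t11.png

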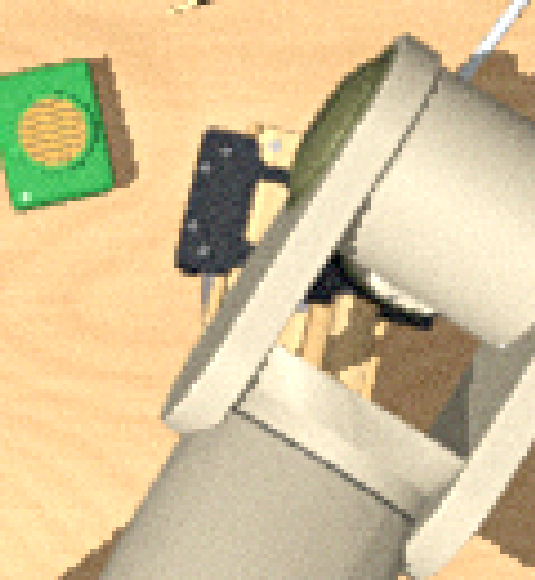

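```bash
python3 - <<'E'
import pickle
from h import *
S=pickle.load(open("f0.pkl","rb"))["side"]
print(proj(S,[.5766,-.235,.195]), onz(S,(298,222.3),.195), "h if xy right:",[(z,proj(S,[.5766,-.235,z])[1].round(1)) for z in (.18,.185,.19,.195)])
E
```

```text
[298.12787687 220.88045492] [ 0.57666112 -0.23973278  0.195     ] h if xy right: [(0.18, np.float64(225.5)), (0.185, np.float64(224.0)), (0.19, np.float64(222.4)), (0.195, np.float64(220.9))]
```

>>> apply_moves(steps=[[0,0,0,0,0,0],[0,0,0,0,0,0],[0,0,0,0,0,0],[0,0,0,0,0,0],[0,0,0,0,0,0]])

```text
t: 14.72
position: [0.5767, -0.235, 0.2273]
orientation: [-0.262, -2.089, 2.089]
ft_force: [-0.2, -1.0, -4.3]
gripper_width: 0.0114
```

>>> apply_moves(steps=[[0,0,0,0,0,0],[0,0,0,0,0,0],[0,0,0,0,0,0],[0,0,0,0,0,0],[0,0,0,0,0,0]])

```text
t: 15.13
position: [0.5767, -0.2351, 0.2272]
orientation: [-0.262, -2.089, 2.088]
ft_force: [-0.4, -1.0, -3.7]
gripper_width: 0.0114
```

>>> apply_moves(steps=[[0,0,0,0,0,0],[0,0,0,0,0,0],[0,0,0,0,0,0],[0,0,0,0,0,0],[0,0,0,0,0,0]])

```text
t: 15.55
position: [0.5766, -0.2351, 0.2273]
orientation: [-0.262, -2.089, 2.089]
ft_force: [-0.7, -0.3, -3.8]
gripper_width: 0.0113
```

>>> apply_moves(steps=[[0,0,0,0,0,0],[0,0,0,0,0,0],[0,0,0,0,0,0],[0,0,0,0,0,0],[0,0,0,0,0,0]])

```text
t: 15.97
position: [0.5767, -0.2351, 0.2273]
orientation: [-0.262, -2.089, 2.089]
ft_force: [0.4, -0.1, -3.8]
gripper_width: 0.0112
```

>>> apply_moves(steps=[[0,0,0,0,0,0],[0,0,0,0,0,0],[0,0,0,0,0,0],[0,0,0,0,0,0],[0,0,0,0,0,0]])

```text
t: 16.38
position: [0.5767, -0.2351, 0.2273]
orientation: [-0.262, -2.089, 2.089]
ft_force: [-0.5, -0.6, -4.0]
gripper_width: 0.0115
```

>>> apply_moves(steps=[[0,0,0,0,0,0],[0,0,0,0,0,0],[0,0,0,0,0,0],[0,0,0,0,0,0],[0,0,0,0,0,0]])

```text
t: 16.8
position: [0.5767, -0.2351, 0.2273]
orientation: [-0.262, -2.089, 2.089]
ft_force: [0.6, -0.5, -3.0]
gripper_width: 0.0109
```

>>> apply_moves(steps=[[0,0,0,0,0,0],[0,0,0,0,0,0],[0,0,0,0,0,0],[0,0,0,0,0,0],[0,0,0,0,0,0]])

```text
t: 17.22
position: [0.5767, -0.2351, 0.2273]
orientation: [-0.262, -2.089, 2.089]
ft_force: [0.4, 1.0, -3.4]
gripper_width: 0.012
```

```bash
python3 go.py 0.5766 -0.2364 0.227 -14.3; python3 look.py side s12 230 160 370 265
```

```text
t 17.2167 p [ 0.577 -0.235  0.227] w 0.01198820343248777 F [ 0.365  0.963 -3.4  ] J6 1.243502763495589
axes x,y,z
 [[-0.969  0.247 -0.   ]
 [ 0.    -0.    -1.   ]
 [-0.247 -0.969  0.   ]]
shift units in current frame [-0.013  0.014  0.065] in target frame [-0.013  0.014  0.065]
turn units [-0. -0. -0.] deg [-0.    -0.001 -0.002]
scale 5.428571428571429
```

View pics/s12.png

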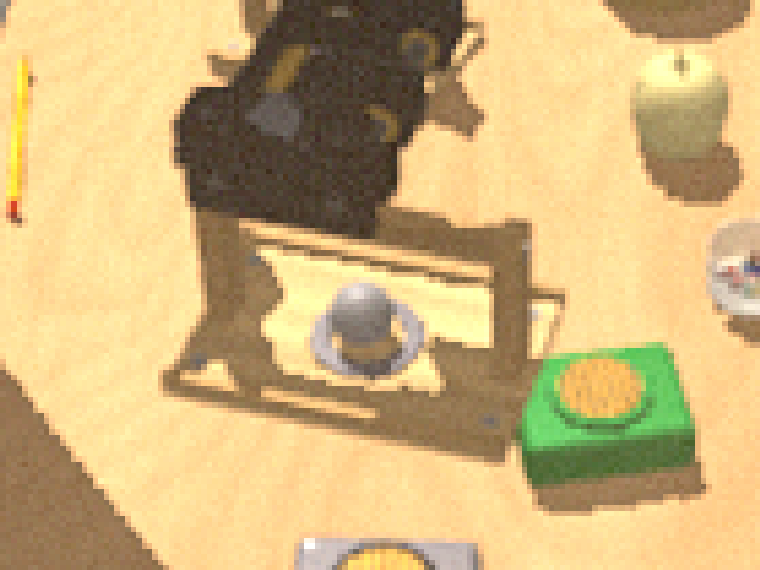

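Steady for 3 s. I'll check level numerically by comparing the predicted tray corners with the picture.

```bash
python3 - <<'E'
import pickle,cv2
from h import *
from bench import viewer
S=viewer.grab_frame("side");k=5.428571
im=cv2.convertScaleAbs(S["image"][160:265,230:370],alpha=1.7);im=cv2.resize(im,None,fx=k,fy=k,interpolation=cv2.INTER_CUBIC)
a=np.radians(-14.3)
for roll,dz,col in ((0,0,(0,0,255)),(0,-.005,(0,200,0)),(4,0,(255,0,0)),(-4,0,(255,0,255))):
    Q=R.from_euler('z',a)*R.from_euler('x',np.radians(roll))
    o=np.array([.5767,-.2351,.185+dz+.074])
    for p in [(-75,-50,0),(75,-50,0),(75,50,13),(75,50,0),(75,-50,13),(-75,-50,13),(70,-6,82),(-70,-6,82),(-25.5,0,8),(25.5,0,8),(0,-25.5,8),(0,25.5,8)]:
        q=o+Q.apply(np.array(p)/1000-[0,0,.074]);u=(proj(S,q)-[230,160]+.5)*k
        cv2.drawMarker(im,tuple(int(round(v)) for v in u),col,cv2.MARKER_CROSS,9,1)
cv2.imwrite("pics/chk.png",im)
E
```

```text
(no output)
```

View pics/chk.png

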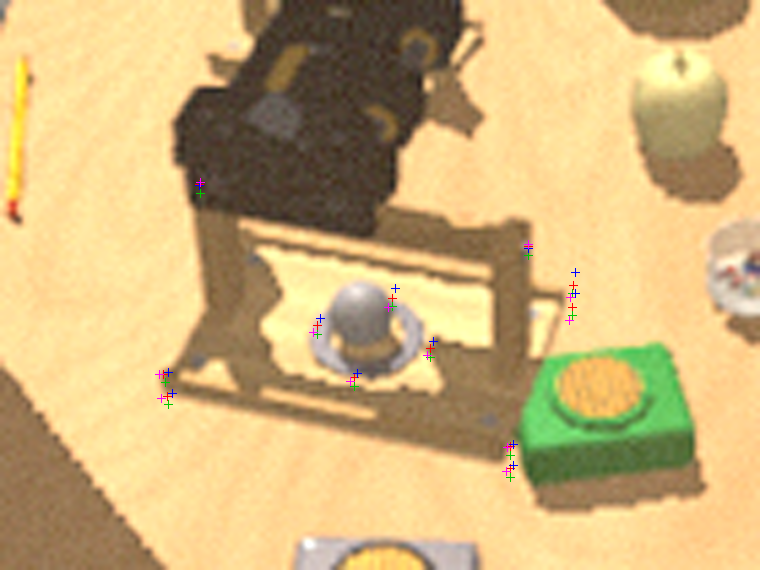

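```bash
cat > ov.py <<'E'
import pickle,cv2
from h import *
from bench import viewer
def ov(S,o,ang,roll,x0,y0,x1,y1,name,k=8):
    im=cv2.convertScaleAbs(S["image"][y0:y1,x0:x1],alpha=1.7);im=cv2.resize(im,None,fx=k,fy=k,interpolation=cv2.INTER_NEAREST)
    Q=R.from_euler('z',np.radians(ang))*R.from_euler('x',np.radians(roll))
    def pt(p): return tuple(int(round(v)) for v in (proj(S,np.array(o)+Q.apply(np.array(p)/1000))-[x0,y0]+.5)*k)
    def box(a,b,c):
        xs=[(x,y,z) for x in a for y in b for z in c]
        for i in xs:
            for j in xs:
                if i<j and sum(u!=v for u,v in zip(i,j))==1: cv2.line(im,pt(i),pt(j),(0,0,255),1)
    box((-75,75),(-50,50),(0,13));box((-70,70),(-6,6),(66,82))
    r=[pt((25.5*np.cos(t),25.5*np.sin(t),9)) for t in np.linspace(0,6.28,40)]
    cv2.polylines(im,[np.array(r)],True,(255,0,0),1);cv2.imwrite(f"pics/{name}.png",im)
E
python3 - <<'E'
from ov import *
S=pickle.load(open("f0.pkl","rb"))["side"]
ov(S,(.497,.0105,0),-14.3,0,245,175,325,240,"ov0",9)
ov(viewer.grab_frame("side"),(.5767,-.2351,.185),-14.3,0,255,190,345,255,"ov1",8)
E
```

```text
(no output)
```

View pics/ov0.png

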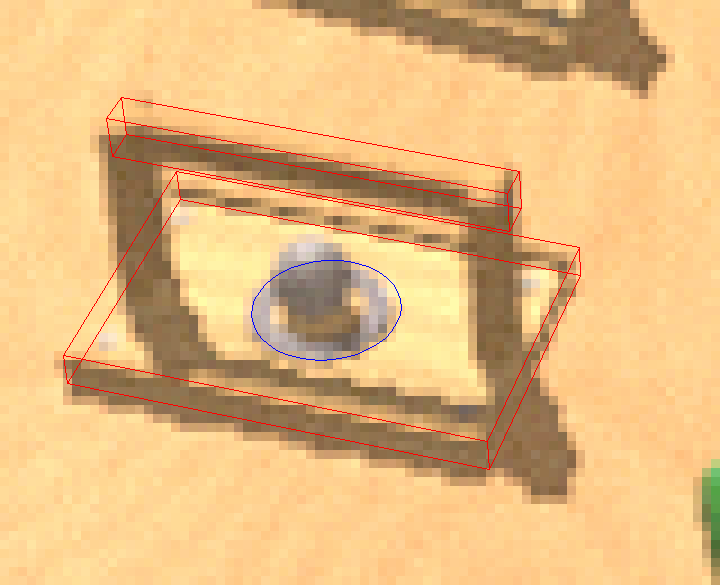

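View pics/ov1.png

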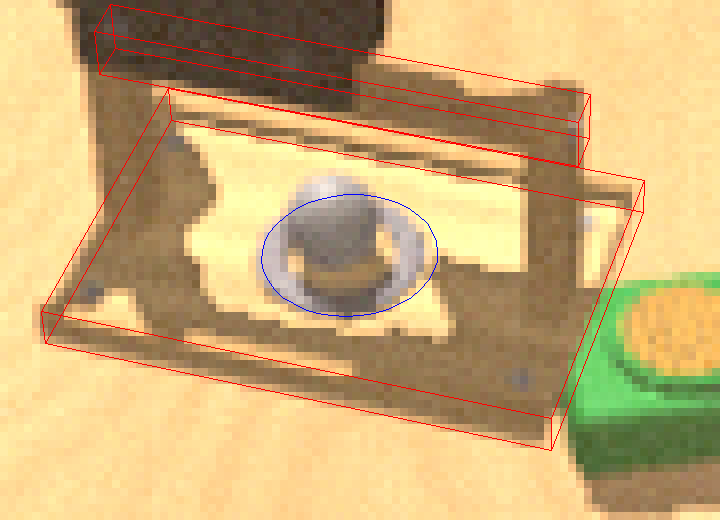

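```bash
python3 - <<'E'
from bench import status,robot
s=status.read_state();print(s["t"],s["position"],s["gripper_width"],s["ft_force"],abs(s["dq"]).max() if hasattr(s["dq"],'max') else s["dq"])
print(robot.job_done())
E
```

```text
17.3667 [ 0.5766653  -0.23507247  0.22725247] 0.011784421885598547 [-0.17660234  0.29529037 -3.38384898] 0.001660701514951317
the job is handed in; nothing more can be done
None
```

I handed the job in at t = 17.4 s with the loaded tray still held over the large grey sensor; the interface gives no verdict.

**What I did:** I gripped the bar of the tray with the ball at its middle. I closed at 4 N, lifted at 12 N and carried at 14 N. After a slow lift and carry, I held it still for about 3 s before handing in.

**Last checks:**
- **Position:** the tool was at (0.577, −0.235), within about 2 mm of the measured sensor centre. The tray's underside was about 0.185 m above the table, which is 15 cm above the sensor face.
- **Level and still:** the tray's outline matched a level tray to about 1 pixel, meaning under roughly 2° of tilt. The tool pose was constant to about 0.1 mm.
- **Grip and ball:** the wrist carried about 3.4 N, the full weight, and the ball was in its ring. The jaws read 11–12 mm on the 12 mm bar.

**What disagreed:**
- **Finger length:** in the side view the fingertips looked about 25–30 mm higher than the stated TCP. I therefore gripped with the TCP at z = 0.042 instead of the planned 0.055. The jaws stopped at the bar's width and the grip held.
- **Pocket ring in the lifted views:** the ring sat about 1.4 pixels lower than predicted. That could be about 5 mm of sag or a few degrees of roll. The later outline check showed less, and either amount of sag is within the height limits.
- **Bystanders:** I did not measure the empty tray or the other bystanders again at the end. Nothing came near them in the pictures.

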